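Slide a label plate out over the end of the ledge

ROBOT

A 7-joint arm with a two-finger parallel gripper is mounted at the origin on the work surface. World frame = base frame: x ahead of the robot, y to its left, z up, the work surface at z = 0. Lengths are in m, angles in rad, forces in N, time in s.
With the tool pointing down it reaches from about 0.425 to 0.875 m from the base axis. Payload 8.4 kg.
Tool frame: the origin (TCP) lies between the finger pads; the fingertips stand robot.tip_reach ahead of it and the grasp point (between the pads) lies 6 mm ahead of it (robot.tip_reach is the distance from the TCP to the fingertips, in m); z points along the fingers, y is the direction in which the jaws open and shut (so a half turn about z gives the same grasp; the last joint's range is limited). The gripper opens to 87 mm and grips with 3 to 60 N. Pads are 19 mm wide; open, the fingers measure 117 mm over their backs; the gripper's body (75 mm by 190 mm) begins 51 mm behind the grasp point.
Start: joints at [1.199, 0.333, 0.04, 1.465, -0.013, 1.343, -0.059], TCP at [0.175, -0.626, 0.248] pointing down, gripper open.
Joint ranges: [-2.58, 2.58], [-0.38, 2.09], [-1.3, 1.39], [0.25, 2.4], [-1.5, 4.64], [0.08, 2.09], [-2.65, 2.65]. Speed limits (rad/s): [2.22, 2.22, 2.79, 2.79, 3.14, 3.14, 3.14].

INTERFACE

Orientations are given as a rotation vector (axis times angle).
In Python, from cell import robot gives the robot as it stands. The module is installed in compiled form; this text tells all that it offers.
- The arm moves only by the tool move_arm, never from a script. Its argument "rows" is a list of rows, each an object of numbers: "tx", "ty", "tz": the shift along the world's x, y, z in cm; "twist": the turn about the world's z in degrees; "grip": the opening, from -1 (shut) to 1 (fully open). In form: [{"tx": .., "ty": .., "tz": .., "twist": .., "grip": ..}, ...]. A call has 1 to 5 rows; each row shifts and turns the commanded pose from where the row before left it; what a row does not reach is not made up. A row lasts 1/10 s, in which the tool goes at most 50 mm and 8.59 degrees, less where a joint would pass 70% of its speed; a pose out of reach is approached as far as the arm can. A call with a gripper value outside its range is refused whole. The fingers move at their own pace and stop on an object; "grip_force" is the grip in N (left out, the last holds). Time passes only in rows, so rows that do not move let the fingers close. It gives the time, the measured TCP pose, the force and the opening at its end, in the units of the state.
- robot.get_state(): the state, without advancing time (a new reading comes with each control period).
- robot.camera(name): name is "scene" or "top" or "wrist"; returns a dict with "img" (384x512x3 uint8, red, green, blue), "vertical_fov" (degrees; the focal length in pixels is half the picture's height over the tangent of half this angle, whatever the lens; pixels are square), "cx", "cy" (the principal point, pixels), "rvec" (rotation vector, rad) and "tvec" (3), from world to camera coordinates, as OpenCV has them; the wrist camera has in their place "mount" (4x4, takes a point from camera to tool coordinates, whose origin is the TCP and whose axes are the flange's). Camera axes: x right, y down, z forward; pixel columns grow to the right and rows downward; lengths in m; the calibration is good to about 2 mm. A picture is of the moment at which its call begins: read the wrist's pose just before it. There is no depth.
- robot.job_done(): hands the job in, once; it reports no verdict.
The state is a dict: "clock": time; "joints": joint angles; "qd": joint speeds; "tau": joint torques, N m; "tcp_pos": TCP position; "eef_rot": TCP orientation; "contact_force": force on the tool from outside, world axes, zero at the start; "wrist_torque": the same for the moment, N m; "gripper_width": finger opening in m.
Only numpy, scipy, OpenCV 4.12 (cv2) and the standard library are available. Lean on these libraries where they do the work, as an engineer would, in place of code of your own. Each camera call takes 0.05 s, during which the arm holds its last target. There are 200 camera calls.

TASK

Push the thin aluminium label plate along the steel ledge, towards the end where the open grey tray stands, until about a third of its length sticks straight out over that end, so that the next person can take it by its edge. Only push it with the fingers: do not lift it or let it tip or fall, leave it lying flat on the ledge, and do not disturb the tray, the jar, the tape roll or the screwdriver.

Things in the scene. Friction and masses are not known exactly. Their poses are not given: they have to be found in the camera images.
- ledge: fixed dark steel ledge: flat deck 320 mm long (its own y axis), 140 mm deep (x), deck top 60 mm above the table, both ends open, on two feet. A lip 8 mm thick rises 10 mm above the deck along the whole +x (far) long side; the other sides have no rim. Origin on the table under the middle of the deck, z up. The ends are at y = -160 and y = +160 mm.
- plate: loose thin bare aluminium plate lying flat on the deck, 150 mm long (its own y axis), 100 mm wide (x), 5 mm thick, four dark rivet holes near the corners, about 0.2 kg (varies); too wide to grip. Slides with ordinary friction. Origin at the centre of its underside, z up; its long axis starts within about 17 degrees of the ledge's.
- tray: loose open grey plastic tray, 150 (its own x) x 110 (y) x 35 mm high, empty, on the table beyond one end of the ledge: it marks the end over which the plate must stick out. Origin at the centre of its underside. Must not be moved.
- jar: closed jar, 64 mm diameter, 85 mm high, standing on the table beyond the other end of the ledge. Origin at the centre of its underside. Must not be moved.
- tape_roll: cardboard-brown roll of tape lying flat on the table beyond the ledge's lip, 90 mm outside diameter, 45 mm high. Origin at the centre of its underside. Must not be moved.
- screwdriver: screwdriver lying on the table beyond the ledge's lip, 200 mm long (roughly along the ledge), 26 mm high. Origin on the table under its middle. Must not be moved.
Not all that is in view belongs to the job. There is more than one size of the plate; the one meant has the size given above.

How it is judged:
At the end, for the whole second after the job is handed in: The plate lies still and flat on the ledge deck (tilt under 0.05 rad), its end sticking out 36 to 64 mm (when square) over the end of the ledge on the tray's side, its long axis within 0.2 rad of the ledge's; tray, jar, tape roll and screwdriver within 15 mm of where they stood (((y of plate in the frame of ledge between 0.121 and 0.149 m and y of tray in the frame of ledge above 0 m) or (y of plate in the frame of ledge between -0.149 and -0.121 m and y of tray in the frame of ledge below 0 m)) and angle between the y axis of plate and the y axis of ledge, either way round below 0.2 rad and angle between plate's own z axis and vertical below 0.05 rad and z of plate in the frame of ledge between 0.056 and 0.064 m and linear speed of plate below 0.01 m/s and distance of each of tray, jar, tape_roll, screwdriver from where it was at the start of the episode below 0.015 m); the robot touches nothing.
It fails at once if the plate is lifted off the ledge (z of plate in the frame of ledge above 0.07 m).
It fails at once if the arm or the gripper's body, not the fingers, pushes the plate (contact force between the arm and plate above 2 N).
It fails at once if the plate tips or falls off the ledge (angle between plate's own z axis and vertical above 0.2 rad or z of plate in the frame of ledge below 0.045 m).
It fails at once if the tray, jar, tape roll or screwdriver is disturbed (distance of any of tray, jar, tape_roll, screwdriver from where it was at the start of the episode above 0.015 m).
It also fails if it takes over 40 s, if anything falls off the work surface, if the arm or the gripper's body presses on something with over 40 N, if the wrist force passes 120 N, or if a joint passes its speed limit or range.

## Working session

There is one attempt and no reset: what is moved stays moved. The work goes in short steps, Python scripts to look and compute and a tool call to move; the robot and the scene stay as the last step left them, time stands still between calls to the robot, and variables do not carry over. Pictures are saved under pics/ and viewed, about 8 in all and at most 12, crops included, and the job is handed in when it is done.

Besides the shell and the picture viewer there is one more tool, called after "Request:" by a JSON object that holds its "fn" and its "kwargs", one argument or row to a line. move_arm: Moves the arm, as the interface text tells. Its arguments: {"type":"object","properties":{"rows":{"type":"array","items":{"type":"object","properties":{"tx":{"type":"number"},"ty":{"type":"number"},"tz":{"type":"number"},"twist":{"type":"number"},"grip":{"type":"number"}}}},"grip_force":{"type":"number"}},"required":["rows"]}

```bash
mkdir -p pics; cat > h.py <<'E'
import numpy as np, cv2
from cell import robot
def cam(n):
    c=robot.camera(n); f=c["img"].shape[0]/2/np.tan(np.radians(c["vertical_fov"])/2)
    K=np.array([[f,0,c["cx"]],[0,f,c["cy"]],[0,0,1.]]); return c,K
def save(c,name): cv2.imwrite("pics/"+name,c["img"][:,:,::-1])
def ray(c,K,px,z):
    R,_=cv2.Rodrigues(np.array(c["rvec"],float)); t=np.array(c["tvec"],float).ravel()
    d=(R.T@np.linalg.inv(K)@np.c_[np.array(px,float),np.ones(len(px))].T).T; o=-R.T@t
    return o+d*((z-o[2])/d[:,2])[:,None]
E
python3 - <<'E'
from h import *
print(robot.tip_reach, robot.get_state())
for n in("top","scene"):
    c,K=cam(n); save(c,n+"0.png"); print(n,K[0,0],c["cx"],c["cy"],c["rvec"],c["tvec"])
a=cv2.imread("pics/top0.png");cv2.imwrite("pics/top0b.png",cv2.resize(a,(800,600),interpolation=cv2.INTER_CUBIC))
E
```

```text
0.025 {'clock': 0.0, 'joints': array([ 1.19879117,  0.33393096,  0.03985405,  1.46628848, -0.01342132,
        1.34331174, -0.05853459]), 'qd': array([-0.00167497,  0.00063845,  0.00187903,  0.0002708 , -0.00020747,
       -0.00029866, -0.00065978]), 'tau': array([ 1.54005193e-03, -6.56368446e+01,  1.33623552e+00, -4.03795910e+01,
       -5.95478201e-02,  4.48452146e-02,  1.18119774e-04]), 'tcp_pos': array([ 0.17500446, -0.62553791,  0.24663759]), 'eef_rot': array([-3.11079243e+00, -4.26910878e-01,  4.91728126e-04]), 'contact_force': array([-0.29223645,  0.26196017,  0.01618357]), 'wrist_torque': array([ 0.05143254,  0.00235708, -0.01152422]), 'gripper_width': 0.08696663915117002}
top 450.4159294960478 261.1810812311138 190.2295870424341 [ 2.19344995 -2.18779677  0.049506  ] [0.04012381 0.56496843 1.02834714]
scene 378.4929786506224 249.1734068358028 193.90423894104094 [ 2.23998529  1.05157773 -0.41326066] [-0.39191077 -0.27173091  1.25212527]
```

View pics/top0b.png

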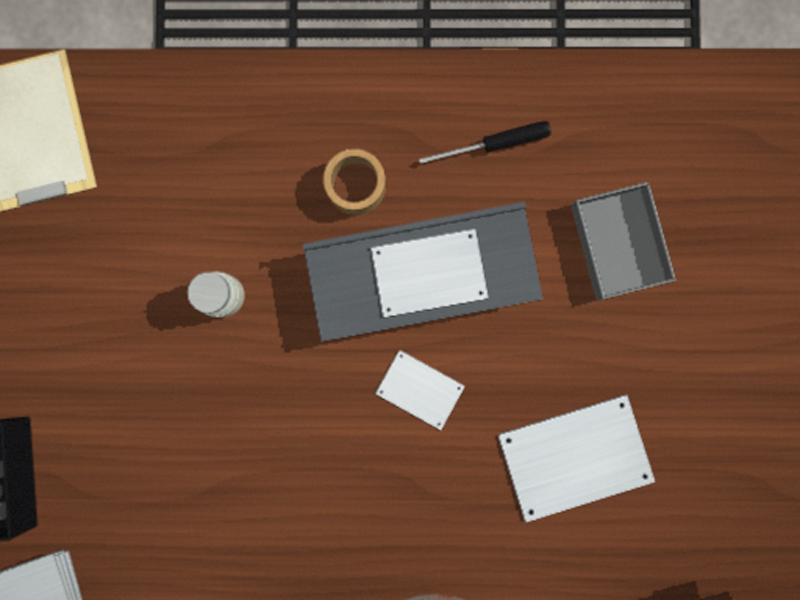

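View pics/scene0.png

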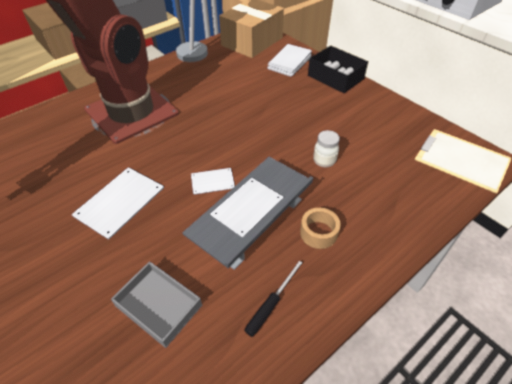

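Top view (800×600 px):
- **Ledge:** around (423,273), lip on the upper side.
- **Tray:** right, (625,240).
- **Jar:** left, (215,294).
- **Tape roll and screwdriver:** beyond the lip.
- **Plate candidates:** on the ledge (430,273), small one (420,390), large one (577,458). The one on the ledge fits by its position; I'll check its size.

```bash
cat >> h.py <<'E'
def locate():
    c,K=cam("top"); im=c["img"]; g=im.min(2)
    n,l,s,ce=cv2.connectedComponentsWithStats((g>150).astype(np.uint8))
    out=[]
    for i in range(1,n):
        if s[i,4]>1200:
            b=cv2.boxPoints(cv2.minAreaRect(np.argwhere(l==i)[:,::-1].astype(np.float32)))
            w=ray(c,K,b,.065)[:,:2]; out.append((ce[i],w))
    return c,K,out
E
python3 - <<'E'
from h import *
np.set_printoptions(precision=4,suppress=True)
c,K,o=locate()
for ce,w in o:
    e=np.diff(w,axis=0); print(ce, w.mean(0), np.linalg.norm(e[:2],axis=1), np.degrees(np.arctan2(e[:2,1],e[:2,0])),w.tolist())
s=512/800
px=np.array([(321,341),(541,298)])*s
w=ray(c,K,px,.06); print("near corners",w, np.linalg.norm(w[0]-w[1]))
px=np.array([(304,246),(525,204)])*s
w2=ray(c,K,px,.07); print("far lip corners",w2, np.linalg.norm(w2[0]-w2[1]))
print("jar top",ray(c,K,np.array([(209,294)])*s,.085),"tray",ray(c,K,np.array([(575,203),(648,184),(675,280),(602,298)])*s,.035))
print(ray(c,K,np.array([(354,181)])*s,.045))
a=cv2.imread("pics/top0.png")[115:235,180:430];cv2.imwrite("pics/crop.png",cv2.resize(a,(800,384),interpolation=cv2.INTER_CUBIC))
E
```

```text
[23.4839 83.8828] [0.8024 0.585 ] [0.1298 0.2018] [ -76.7376 -165.6213] [[0.8851780735130221, 0.6735357167273298], [0.9149476642780541, 0.5472314679070714], [0.719446598382607, 0.49711290288036764], [0.6901009149967735, 0.6221058647120689]]
[274.5956 174.3783] [0.5976 0.0115] [0.1502 0.0999] [ -79.7177 -170.0711] [[0.633327825982943, 0.09419286696756281], [0.660136938103685, -0.05358815870460553], [0.5617227384753746, -0.07081538259038853], [0.5350811825540529, 0.07617584576297379]]
[268.4564 249.218 ] [0.433  0.0251] [0.0697 0.1048] [ -28.9264 -118.8133] [[0.4276501321677048, 0.08783561123224345], [0.48861251790293064, 0.05414589244269277], [0.43808498171049914, -0.03771273258470791], [0.37748344682764984, -0.003864617265959408]]
[368.7677 293.1317] [ 0.3389 -0.1936] [0.1882 0.1251] [ -72.5285 -163.2243] [[0.3703885762433832, -0.08551328374212455], [0.42690362405199556, -0.26506713449954206], [0.3071588605452831, -0.30116481337395073], [0.25121386491210246, -0.12276503559936502]]
near corners [[ 0.5001  0.1643  0.06  ]
 [ 0.5618 -0.1471  0.06  ]] 0.3174838918722483
far lip corners [[ 0.634   0.1883  0.07  ]
 [ 0.6942 -0.1237  0.07  ]] 0.317734342654228
jar top [[0.565  0.3172 0.085 ]] tray [[ 0.7024 -0.2022  0.035 ]
 [ 0.7305 -0.3091  0.035 ]
 [ 0.5898 -0.3461  0.035 ]
 [ 0.5634 -0.24    0.035 ]]
[[0.7323 0.1205 0.045 ]]
```

View pics/crop.png

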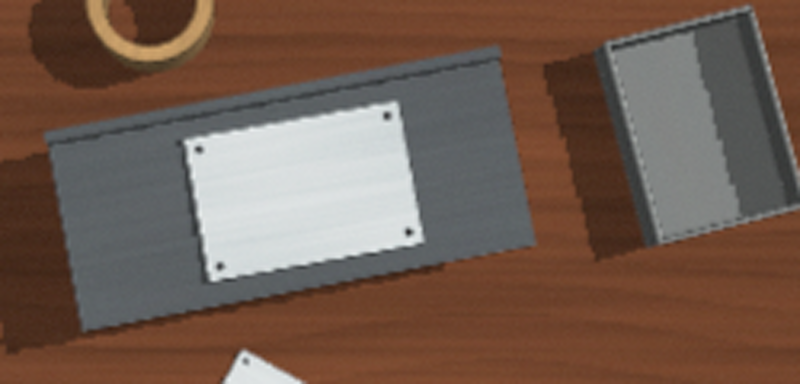

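The plate on the ledge measures 150×100 mm, against 105×70 (small) and 188×125 (large), so it is the one meant, and it is 9 mm from the ledge centre. It must go about 126 mm along u=(0.19,-0.98). First I go behind its left (jar-side) edge, with the jaws across the ledge.

Request:
{"fn": "move_arm", "kwargs": {
  "rows": [
    {"tx":2.5,"ty":3.2,"tz":0,"twist":4.3,"grip":0.15},
    {"tx":2.5,"ty":3.2,"tz":0,"twist":4.3,"grip":0.15},
    {"tx":2.5,"ty":3.2,"tz":0,"twist":4.3,"grip":0.15},
    {"tx":2.5,"ty":3.2,"tz":0,"twist":4.3,"grip":0.15},
    {"tx":2.5,"ty":3.2,"tz":0,"twist":4.3,"grip":0.15}
  ]
}}

```text
clock: 0.65
tcp_pos: [0.3008, -0.4644, 0.2474]
eef_rot: [-2.976, -1.005, 0.0]
contact_force: [1.0, -0.2, -0.2]
gripper_width: 0.0554
```

Request:
{"fn": "move_arm", "kwargs": {
  "rows": [
    {"tx":2.5,"ty":3.2,"tz":0,"twist":4.3,"grip":0.15},
    {"tx":2.5,"ty":3.2,"tz":0,"twist":4.3,"grip":0.15},
    {"tx":2.5,"ty":3.2,"tz":0,"twist":4.3,"grip":0.15},
    {"tx":2.5,"ty":3.2,"tz":0,"twist":4.3,"grip":0.15},
    {"tx":2.5,"ty":3.2,"tz":0,"twist":4.3,"grip":0.15}
  ]
}}

```text
clock: 1.15
tcp_pos: [0.4258, -0.3045, 0.2475]
eef_rot: [2.737, 1.542, -0.0]
contact_force: [0.4, -0.9, 0.1]
gripper_width: 0.0504
```

Request:
{"fn": "move_arm", "kwargs": {
  "rows": [
    {"tx":1.5,"ty":4.1,"tz":0,"twist":4.3,"grip":0.15},
    {"tx":1.5,"ty":4.1,"tz":0,"twist":4.3,"grip":0.15},
    {"tx":1.5,"ty":4.1,"tz":0,"twist":4.3,"grip":0.15},
    {"tx":1.5,"ty":4.1,"tz":0,"twist":4.3,"grip":0.15},
    {"tx":1.5,"ty":4.1,"tz":0,"twist":4.3,"grip":0.15}
  ]
}}

```text
clock: 1.65
tcp_pos: [0.5003, -0.0992, 0.2475]
eef_rot: [2.401, 2.025, -0.0]
contact_force: [0.9, -0.3, -0.9]
gripper_width: 0.0501
```

Request:
{"fn": "move_arm", "kwargs": {
  "rows": [
    {"tx":1.5,"ty":4.1,"tz":0,"twist":4.3,"grip":0.15},
    {"tx":1.5,"ty":4.1,"tz":0,"twist":4.3,"grip":0.15},
    {"tx":1.5,"ty":4.1,"tz":0,"twist":4.3,"grip":0.15},
    {"tx":1.5,"ty":4.1,"tz":0,"twist":4.3,"grip":0.15},
    {"tx":1.5,"ty":4.1,"tz":0,"twist":4.3,"grip":0.15}
  ]
}}

```text
clock: 2.15
tcp_pos: [0.5754, 0.1055, 0.2475]
eef_rot: [1.982, 2.438, -0.0]
contact_force: [0.4, -1.8, 0.8]
gripper_width: 0.0499
```

Request:
{"fn": "move_arm", "kwargs": {
  "rows": [
    {"tx":0.3,"ty":0.5,"tz":-3,"twist":-0.7,"grip":0.15},
    {"tz":-4,"grip":0.15},
    {"tz":-4,"grip":0.15},
    {"tz":-3,"grip":0.15},
    {"tz":-1,"grip":0.15}
  ]
}}

```text
invalid input at $.rows[1]: expected keys tx, ty, tz, twist, grip
```

```bash
python3 - <<'E'
from h import *
c,K=cam("wrist");save(c,"w1.png"); c,K=cam("scene");im=c["img"][120:280,160:360]
cv2.imwrite("pics/s1.png",cv2.resize(im[:,:,::-1],None,fx=3.7,fy=3.7,interpolation=cv2.INTER_CUBIC))
E
```

```text
(no output)
```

View pics/s1.png

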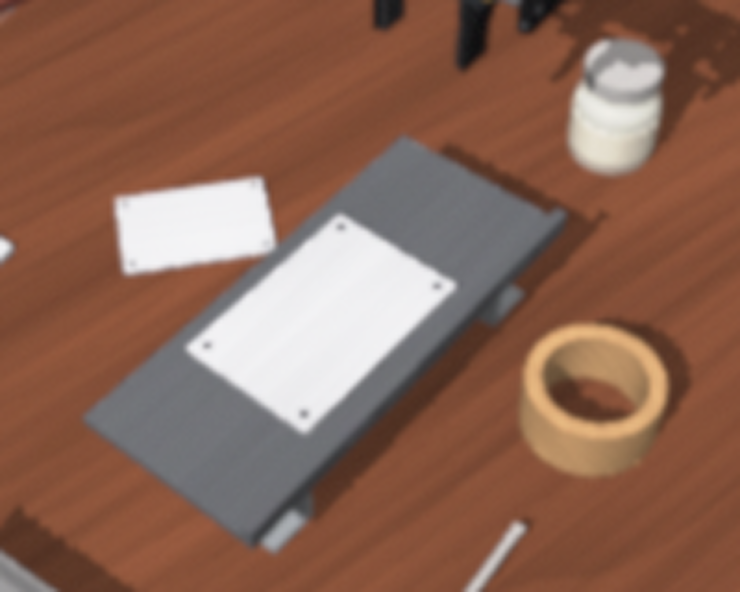

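The move was refused because every row needs all its keys. The picture shows the plate untouched (centre 320,320) and the fingers still high (430,20).

Request:
{"fn": "move_arm", "kwargs": {
  "rows": [
    {"tx":0.3,"ty":0.5,"tz":-3,"twist":-0.7,"grip":0.15},
    {"tx":0,"ty":0,"tz":-4,"twist":0,"grip":0.15},
    {"tx":0,"ty":0,"tz":-4,"twist":0,"grip":0.15},
    {"tx":0,"ty":0,"tz":-3,"twist":0,"grip":0.15},
    {"tx":0,"ty":0,"tz":-0.6,"twist":0,"grip":0.15}
  ]
}}

```text
clock: 2.75
tcp_pos: [0.5757, 0.108, 0.0978]
eef_rot: [-1.998, -2.419, 0.007]
contact_force: [-0.8, 0.2, -0.1]
gripper_width: 0.0504
```

```bash
python3 - <<'E'
from h import *
c,K=cam("scene");im=c["img"][120:280,160:360]
cv2.imwrite("pics/s2.png",cv2.resize(im[:,:,::-1],None,fx=3.7,fy=3.7,interpolation=cv2.INTER_CUBIC))
s=robot.get_state();print(s["tcp_pos"],s["eef_rot"],s["contact_force"])
E
```

```text
[0.57653192 0.10833938 0.09905913] [-1.99817563 -2.42016813  0.00512969] [ 0.59429774 -0.56324189  0.70391967]
```

View pics/s2.png

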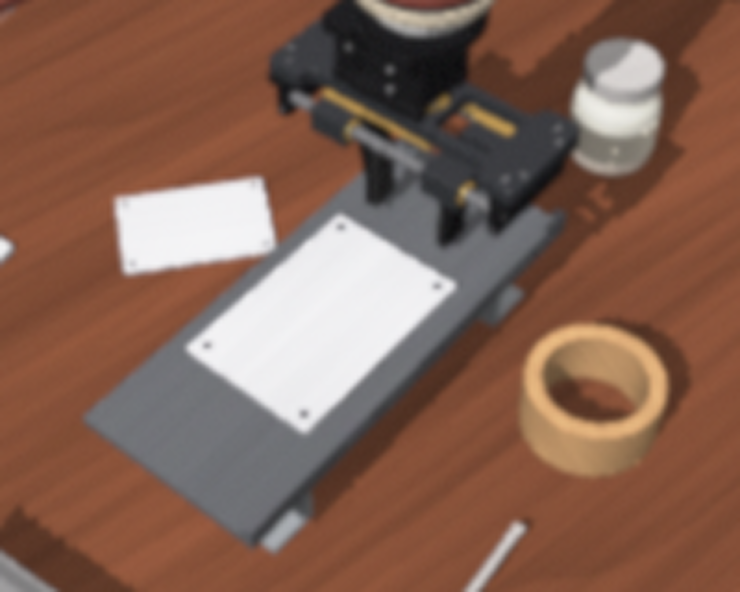

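The fingers (375,190) and (450,230) stand behind the plate's edge, clear of the lip and the jar. Next I lower slowly to feel the deck.

Request:
{"fn": "move_arm", "kwargs": {
  "rows": [
    {"tx":0,"ty":0,"tz":-0.5,"twist":0,"grip":0.15},
    {"tx":0,"ty":0,"tz":-0.4,"twist":0,"grip":0.15},
    {"tx":0,"ty":0,"tz":-0.2,"twist":0,"grip":0.15},
    {"tx":0,"ty":0,"tz":0,"twist":0,"grip":0.15},
    {"tx":0,"ty":0,"tz":0,"twist":0,"grip":0.15}
  ]
}}

```text
clock: 3.3
tcp_pos: [0.5784, 0.1091, 0.0911]
eef_rot: [1.999, 2.422, 0.001]
contact_force: [0.3, -0.1, 0.5]
gripper_width: 0.0502
```

Request:
{"fn": "move_arm", "kwargs": {
  "rows": [
    {"tx":0,"ty":0,"tz":-0.1,"twist":0,"grip":0.15},
    {"tx":0,"ty":0,"tz":0,"twist":0,"grip":0.15},
    {"tx":0,"ty":0,"tz":0,"twist":0,"grip":0.15}
  ]
}}

```text
clock: 3.6
tcp_pos: [0.5781, 0.109, 0.0896]
eef_rot: [2.0, 2.423, -0.0]
contact_force: [0.0, -0.2, 0.7]
gripper_width: 0.0503
```

Request:
{"fn": "move_arm", "kwargs": {
  "rows": [
    {"tx":0,"ty":0,"tz":-0.2,"twist":0,"grip":0.15},
    {"tx":0,"ty":0,"tz":0,"twist":0,"grip":0.15},
    {"tx":0,"ty":0,"tz":-0.1,"twist":0,"grip":0.15},
    {"tx":0,"ty":0,"tz":0,"twist":0,"grip":0.15},
    {"tx":0,"ty":0,"tz":0,"twist":0,"grip":0.15}
  ]
}}

```text
clock: 4.1
tcp_pos: [0.5781, 0.1091, 0.0865]
eef_rot: [-2.0, -2.423, 0.0]
contact_force: [-0.2, 0.3, -0.7]
gripper_width: 0.0497
```

Request:
{"fn": "move_arm", "kwargs": {
  "rows": [
    {"tx":0.115,"ty":-0.59,"tz":0,"twist":0,"grip":0.15},
    {"tx":0.115,"ty":-0.59,"tz":0,"twist":0,"grip":0.15},
    {"tx":0.115,"ty":-0.59,"tz":0,"twist":0,"grip":0.15},
    {"tx":0.115,"ty":-0.59,"tz":0,"twist":0,"grip":0.15},
    {"tx":0.115,"ty":-0.59,"tz":0,"twist":0,"grip":0.15}
  ]
}}

```text
clock: 4.6
tcp_pos: [0.584, 0.079, 0.0866]
eef_rot: [-2.0, -2.423, -0.0]
contact_force: [0.1, 0.8, 0.4]
gripper_width: 0.0502
```

Request:
{"fn": "move_arm", "kwargs": {
  "rows": [
    {"tx":0.115,"ty":-0.59,"tz":0,"twist":0,"grip":0.15},
    {"tx":0.115,"ty":-0.59,"tz":0,"twist":0,"grip":0.15},
    {"tx":0.115,"ty":-0.59,"tz":0,"twist":0,"grip":0.15},
    {"tx":0.115,"ty":-0.59,"tz":0,"twist":0,"grip":0.15},
    {"tx":0.115,"ty":-0.59,"tz":0,"twist":0,"grip":0.15}
  ]
}}

```text
clock: 5.1
tcp_pos: [0.5897, 0.0496, 0.0865]
eef_rot: [-2.0, -2.423, 0.0]
contact_force: [0.1, 1.7, 0.4]
gripper_width: 0.05
```

```bash
python3 - <<'E'
from h import *
c,K,o=locate()
a=c["img"][100:250,150:450];cv2.imwrite("pics/t3.png",cv2.resize(a[:,:,::-1],(800,400),interpolation=cv2.INTER_CUBIC))
print(robot.get_state()["tcp_pos"],robot.get_state()["contact_force"])
E
```

```text
[0.58995139 0.04828868 0.08650567] [0.05503209 0.22053968 0.62470535]
```

View pics/t3.png

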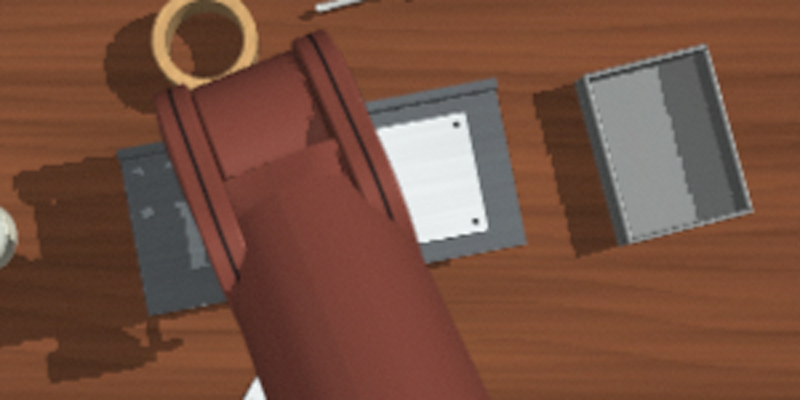

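The plate is moving straight, its leading edge (468–487) about 29 mm from the ledge end (497–525), which agrees with the prediction from the TCP. I continue.

Request:
{"fn": "move_arm", "kwargs": {
  "rows": [
    {"tx":0.115,"ty":-0.59,"tz":0,"twist":0,"grip":0.15},
    {"tx":0.115,"ty":-0.59,"tz":0,"twist":0,"grip":0.15},
    {"tx":0.115,"ty":-0.59,"tz":0,"twist":0,"grip":0.15},
    {"tx":0.115,"ty":-0.59,"tz":0,"twist":0,"grip":0.15},
    {"tx":0.115,"ty":-0.59,"tz":0,"twist":0,"grip":0.15}
  ]
}}

```text
clock: 5.65
tcp_pos: [0.5955, 0.02, 0.0865]
eef_rot: [-2.0, -2.423, 0.0]
contact_force: [-0.6, 1.1, 0.2]
gripper_width: 0.05
```

Request:
{"fn": "move_arm", "kwargs": {
  "rows": [
    {"tx":0.115,"ty":-0.59,"tz":0,"twist":0,"grip":0.15},
    {"tx":0.115,"ty":-0.59,"tz":0,"twist":0,"grip":0.15},
    {"tx":0.115,"ty":-0.59,"tz":0,"twist":0,"grip":0.15},
    {"tx":0.115,"ty":-0.59,"tz":0,"twist":0,"grip":0.15},
    {"tx":0.06,"ty":-0.3,"tz":0,"twist":0,"grip":0.15}
  ]
}}

```text
clock: 6.15
tcp_pos: [0.6007, -0.0069, 0.0865]
eef_rot: [2.001, 2.422, -0.0]
contact_force: [-0.3, 1.0, 1.2]
gripper_width: 0.0499
```

```bash
python3 - <<'E'
from h import *
c,K=cam("top")
a=c["img"][100:250,150:450];cv2.imwrite("pics/t4.png",cv2.resize(a[:,:,::-1],(800,400),interpolation=cv2.INTER_CUBIC))
p=robot.get_state()["tcp_pos"];print(p,(p[:2]-[.5975,.0205])@[.1917,-.9815],robot.get_state()["contact_force"])
E
```

```text
[ 0.60076011 -0.00720602  0.08650675] 0.02781841816649296 [0.6418725  0.16530207 0.65420537]
```

View pics/t4.png

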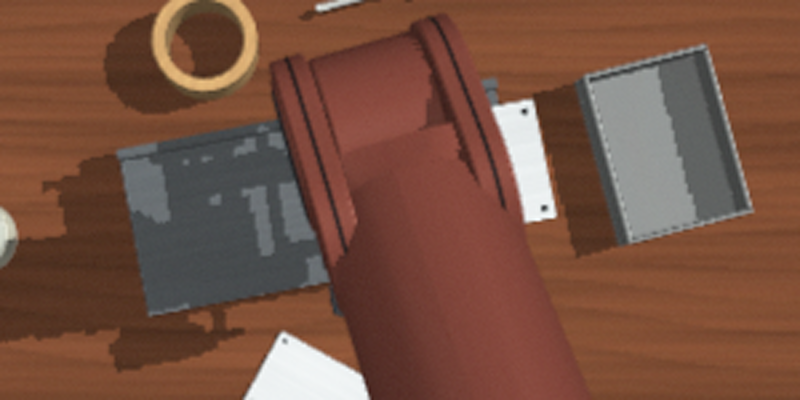

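The plate's end (535–555) already sticks out about 28 mm, still square. Another 22 mm to go, then I back off 2 cm and rise.

Request:
{"fn": "move_arm", "kwargs": {
  "rows": [
    {"tx":0.115,"ty":-0.59,"tz":0,"twist":0,"grip":0.15},
    {"tx":0.115,"ty":-0.59,"tz":0,"twist":0,"grip":0.15},
    {"tx":0.115,"ty":-0.59,"tz":0,"twist":0,"grip":0.15},
    {"tx":0.08,"ty":-0.4,"tz":0,"twist":0,"grip":0.15},
    {"tx":0,"ty":0,"tz":0,"twist":0,"grip":0.15}
  ]
}}

```text
clock: 6.7
tcp_pos: [0.605, -0.0288, 0.0865]
eef_rot: [2.001, 2.422, -0.001]
contact_force: [-0.2, 0.5, 0.8]
gripper_width: 0.0498
```

Request:
{"fn": "move_arm", "kwargs": {
  "rows": [
    {"tx":-0.2,"ty":1,"tz":0,"twist":0,"grip":0.15},
    {"tx":-0.2,"ty":1,"tz":0,"twist":0,"grip":0.15},
    {"tx":0,"ty":0,"tz":2,"twist":0,"grip":0.15},
    {"tx":0,"ty":0,"tz":4,"twist":0,"grip":0.15},
    {"tx":0,"ty":0,"tz":4,"twist":0,"grip":0.15}
  ]
}}

```text
clock: 7.2
tcp_pos: [0.5999, -0.006, 0.1873]
eef_rot: [-1.996, -2.424, 0.001]
contact_force: [0.5, -0.7, 0.0]
gripper_width: 0.0502
```

Request:
{"fn": "move_arm", "kwargs": {
  "rows": [
    {"tx":-1,"ty":4,"tz":2,"twist":0,"grip":0.15},
    {"tx":-1,"ty":4,"tz":2,"twist":0,"grip":0.15},
    {"tx":-1,"ty":4,"tz":1,"twist":0,"grip":0.15},
    {"tx":-1,"ty":4,"tz":0,"twist":0,"grip":0.15},
    {"tx":-1,"ty":4,"tz":0,"twist":0,"grip":0.15}
  ]
}}

```text
clock: 7.7
tcp_pos: [0.5496, 0.1951, 0.2373]
eef_rot: [1.998, 2.423, 0.001]
contact_force: [0.1, 0.2, -0.1]
gripper_width: 0.0497
```

```bash
python3 - <<'E'
from h import *
c,K,o=locate()
for ce,w in o:
    e=np.diff(w,axis=0); print(ce,w.mean(0),(w.mean(0)-[.5975,.0205])@[.1917,-.9815],np.linalg.norm(e[:2],axis=1),np.degrees(np.arctan2(e[:2,1],e[:2,0])))
cv2.imwrite("pics/t5.png",cv2.resize(c["img"][:,:,::-1],(800,600),interpolation=cv2.INTER_CUBIC))
E
```

```text
[23.49964003 83.86921046] [0.80235531 0.58489337] -0.5146813308484997 [0.12993397 0.2019931 ] [ -76.73757633 -165.62183879]
[330.75462963 163.28902116] [ 0.62287461 -0.11209807] 0.1350093203986754 [0.15132562 0.10094353] [ -79.05414562 -169.80460464]
[268.45640687 249.21796565] [0.43295777 0.02510104] -0.03605866480230399 [0.06965206 0.10483816] [ -28.92641093 -118.81332811]
[368.76061155 293.11949306] [ 0.33889795 -0.19356936] 0.16053506685534405 [0.1883604  0.12506739] [ -72.52847239 -163.22429515]
```

View pics/t5.png

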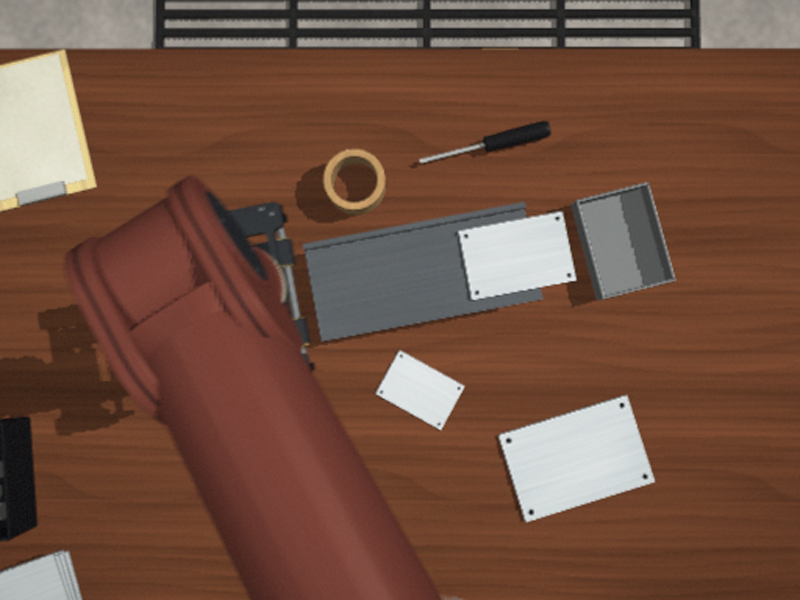

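The plate (517,256) sits at 135 mm along the ledge, square to under 1°, about 50 mm out. The tray, tape roll and screwdriver are where they were. The jar is hidden under the arm, but the fingertips never went near its height there.

```bash
python3 -c "
from cell import robot
s=robot.get_state();print(s['contact_force'],s['clock']);print(robot.job_done())"
```

```text
[-4.82415384  5.10607384  0.23680791] 7.75
the job is handed in; nothing more can be done
None
```

I pushed the label plate along the ledge with two fingers on its short edge. About 50 mm, a third of its length, now sticks out over the tray's end. The job was handed in at 7.8 s.

- **Plate:** the last top picture puts its centre 135 mm along the ledge (121 to 149 mm wanted). It is within 1° of the ledge's axis and measures 151 × 101 mm in the picture, which fits a plate lying flat.
- **Other objects:** the tray, tape roll and screwdriver stand at the same pixels as at the start. The arm hid the jar in that last picture, so I did not recheck it; the fingertips were about 0.21 m up when they passed near it.
- **Forces:** they stayed under 2 N while pushing. The reading just before handing in was about 7 N sideways, with the arm in free air and just stopping. I take it as the stop, but did not check.
- **Refused move:** one move call was refused for missing keys and moved nothing.

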